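# Hang the cassette basket on the sprung dipping arm

## Robot

A 6-joint arm with a two-finger parallel gripper is mounted at the origin on a cart in front of the work surface, level with it; the furniture and walls round the work are solid. World frame = base frame: x ahead of the robot, y to its left, z up, the work surface at z = 0. Lengths are in m, angles in rad, forces in N, time in s.
With the tool pointing down it reaches from about 0.35 to 0.975 m from the base axis. Payload 4.9 kg.
Tool frame: the origin (TCP) lies on the mounting face of the last link; the fingertips stand 173 mm ahead of it and the grasp point (between the pads) lies 155 mm ahead of it; z points along the fingers, y is the line along which they close (so a half turn about z gives the same grasp; the last joint's range is limited). The gripper opens to 85 mm and grips with 20 to 120 N. Pads are 22 mm wide; open, the fingers measure 114 mm over their backs; the gripper's body (76 mm by 85 mm) begins 54 mm behind the grasp point. The pads swing forward as they close: fully open they stand 13 mm farther back than shut.
Start: joints at [1.229, 0.053, 1.613, -0, 1.476, -0.119], TCP at [0.138, 0.61, 0.405] pointing down, gripper open.
Joint ranges: [-3.01, 3.01], [-1.01, 2.22], [0.06, 2.58], [-1.02, 4.17], [0.09, 2.62], [-3.14, 3.14]. Speed limits (rad/s): [2.57, 2.57, 3.14, 3.14, 3.14, 3.14].

## Interface

Orientations are given as a rotation vector (axis times angle).
In Python, from station import monitor, eyes, finish_job gives the robot as it stands. The module is installed in compiled form; this text tells all that it offers.
- The arm moves only by the tool step_arm, never from a script. Its argument "commands" is a list of rows, each a list of 3 entries, a list of its own where there are three numbers: the opening in per cent of the stroke, from 0 (shut) to 100 (fully open), then the shift along the tool's x, y, z in mm, then the turn about the tool's z in degrees. In form: [[hand, [x, y, z], yaw], ...]. A call has 1 to 12 rows; each row is the pose to reach, as a shift and turn from the pose commanded when the call began, along the tool's axes at that moment; what a row does not reach only later rows make up. A row lasts 1/8 s, in which the tool goes at most 62.5 mm and 10.7 degrees, less where a joint would pass 70% of its speed; a pose out of reach is approached as far as the arm can. A call with a gripper value outside its range is refused whole. The fingers move at their own pace and stop on an object; "squeeze" is the grip in N (left out, the last holds). Time passes only in rows, so rows that repeat a pose let the fingers close. It gives the time, the measured TCP pose, the force, the opening and the grip force at its end, in the units of the state.
- monitor.get_obs(): the state, without advancing time (a new reading comes with each control period).
- eyes.get_image(name): name is "scene" or "top" or "wrist"; returns the picture (400x640x3 uint8, red, green, blue); there is no depth.
- eyes.camera_info(name): a dict with "camera_matrix" (3x3 intrinsics, pixels), "k1" (the pictures are not rectified: a ray, as slopes to the right and down, at radius r is drawn at 1 + k1 r^2 times it, then the intrinsics apply), "extrinsics" (4x4, takes a point from camera to world coordinates). Camera axes: x right, y down, z forward; pixel columns grow to the right and rows downward; lengths in m; the calibration is good to about 2 mm. A picture is of the moment at which its call begins: read the wrist's pose just before it. camera_info takes no time and is no camera call; for the wrist camera it gives the pose at the moment of the call.
- finish_job(): hands the job in; it is judged then, once.
The state is a dict: "t": time; "q": joint angles; "dq": joint speeds; "effort": joint torques, N m; "tool_pos": TCP position; "tool_rot": TCP orientation; "contact_force": force on the tool from outside, world axes, zero at the start; "wrist_torque": the same for the moment, N m; "opening": finger opening in m; "grip_force": force on a finger pad.
Only numpy, scipy, OpenCV 4.12 (cv2) and the standard library are available. Lean on these libraries where they do the work, as an engineer would, in place of code of your own. Each camera call takes 0.05 s, during which the arm holds its last target. There are 200 camera calls.

## Task

Push the turntable of the dipping unit clockwise to its next click position, so that the open orange jar stands under the hook of the swing arm. Then take the cassette basket by its orange grip and hang its bail bar in the notch of the hook; let the springy arm sink as it takes the weight, and let go only when it carries the whole basket and has settled, so that it neither drops nor springs up. At the end the basket hangs still and upright from the hook, down in the open jar without standing in it, and the bottles, canister, cup and marker are left where they are.

Things in the scene. Friction and masses are not known exactly. Their poses are not given: they have to be found in the camera images.
- dip_unit: dipping unit, fixed: round base, six-place turntable, column behind (x=+158 mm, 34x44 mm, 330 high), hinged arm reaching from the column over the turntable to a hook above the front place (x=-85 mm, y=0), lamp over it. Origin on the worktop at the turntable's axis; z up, -x is the unit's front, facing the robot's right side
- lamp_edge (a point): middle of the lower front edge of the white lamp head, 326 mm above the worktop, only 20 mm behind the hook; head 52 mm (x) by 50 mm (y), boom behind it 22 mm wide. An upright gripper does not get past it to the hook: lean the tool back towards the unit's front, some 25 to 45 degrees from vertical
- carousel (a joint): turn of the turntable in rad, clockwise seen from above (270 mm across, top at 18 mm). A sprung roller clicks it home every sixth of a turn: 0 (start), 1.047 (the next click); between, push it over a hump (about 5 N at a peg, up to half-way), then it draws itself in. Five jars are white with grey lids, 76 mm across, tops at 97 mm
- open_jar (a point): centre of the mouth of the one open jar (orange), 85 mm from the turntable's axis: mouth 95 mm above the worktop, inside diameter 69 mm, outside 76, inner floor 73 mm below the mouth. It starts at unit frame x=-42, y=-74 mm; one clockwise step brings it under the hook
- push_peg (a point): centre of the blue sleeve of one of six upright pegs on the turntable, 115 mm from its axis, between jars; this one starts at the left (unit frame x=0, y=+115 mm) and after the step is left rear (x=+100, y=+57). Sleeve 17 mm in diameter, 109 to 145 mm above the worktop (point at 127), so it stands 48 mm clear of the lids
- swing_arm (a joint): how far the sprung arm has sunk, rad: 0 = up against its stop (empty), grows downward, end stop 0.45. Hinge 205 mm behind the hook, 158 mm above the worktop: 0.1 rad lowers the hook 20 mm. Force at the hook: about 2.5 N to leave the stop, then 92 N per metre, damped. With the basket hanging free it settles between 0.06 and 0.32 rad, by weight
- hook (a point): middle of the floor of the hook's notch (8 mm steel rod, red ball tip) at the arm's front end; on the empty arm 185 mm above the worktop. The notch is open upwards: flat floor 24 mm long in the unit's x, then rising both ways; the ball, 24 mm in front, stands 14 mm above this point, the arm 27 mm behind 19 mm
- basket: small wire basket of coloured cassettes, 32 (x) by 40 (y) by 45 mm high, with a bail and an orange grip on top; 0.39 to 0.81 kg, varies. Origin at the centre of its underside, z up. Starts on the tray, 4 mm above the worktop
- basket_grip (a point): centre of the basket's orange grip, an upright bar 14 mm along the basket's x, 22 mm along y (grip it across y), reaching from 96 to 153 mm above the basket's underside (point at 128). Axes as the basket's
- basket_bar (a point): middle of the basket's bail bar: 6 mm round bar along the basket's y, 93 mm above the underside, 35 mm below basket_grip, on two uprights at y=+-18.5 mm. The opening beneath it, 45 mm high and 31 mm wide, takes the hook along the basket's x (from either side)
- drip_tray: fixed steel tray, 130x110 mm, floor 4 mm and rim 8 mm above the worktop, origin under its centre
- buffer_bottle: white bottle with a green cap, 45 mm across, 106 mm high; a bystander, origin at the underside, to be left alone
- stain_bottle: purple bottle with a red cap, 38 mm across, 84 mm high; a bystander, origin at the underside, to be left alone
- strip_canister: blue and white canister with a black lid, 47 mm across, 110 mm high; a bystander, origin at the underside, to be left alone
- specimen_cup_2: white cup with a yellow lid, 57 mm across, 71 mm high; a bystander, origin at the underside, to be left alone
- marker_blue: white felt marker with a blue cap, 138 mm long, lying; a bystander, origin at the underside, to be left alone

How it is judged:
On the way, in this order (a step that is already met when the one before it is completed fails the run):
1. the turntable rests at its next click position with the open jar under the hook, the arm still empty (value of joint carousel between 0.9672 and 1.1272 rad and value of joint swing_arm below 0.02 rad), for 0.3 s.
2. the basket's bar lies on the hook and the arm has begun to sink under it, while the gripper still holds the basket (value of joint swing_arm above 0.03 rad and contact force between basket and the fingers above 1 N and contact force between basket and swing_arm above 1 N), for 0.2 s.
At the end, for the whole second after the job is handed in: turntable within 0.08 rad of its next click; arm sunk 0.04 to 0.36 rad, still, carrying the basket (over 2 N); bail bar within 22 mm of the notch and 25 mm of the open jar's axis; basket upright within 0.3 rad, still, pressing on the jar with under 1 N (value of joint carousel between 0.9672 and 1.1272 rad and value of joint swing_arm between 0.04 and 0.36 rad and velocity of joint swing_arm between -0.05 and 0.05 rad/s and contact force between basket and swing_arm above 2 N and contact force between basket and carousel below 1 N and distance between basket_bar and hook below 0.022 m and horizontal distance between basket_bar and open_jar below 0.025 m and angle between basket_grip's own z axis and vertical below 0.3 rad and linear speed of basket below 0.03 m/s); the robot touches nothing.
It fails at once if the basket, once let go on the hook, drops, springs up or swings faster than 11 cm/s (distance between basket_bar and hook below 0.04 m and contact force between basket and the fingers below 0.2 N and linear speed of basket above 0.11 m/s).
It fails at once if a bottle, the canister, the cup or the marker is moved by more than 3 cm (distance of any of buffer_bottle, stain_bottle, strip_canister, specimen_cup_2, marker_blue from where it was at the start of the episode above 0.03 m).
It also fails if it takes over 72 s, if anything falls off the work surface, if the arm or the gripper's body presses on something with over 40 N, if the wrist force passes 120 N, or if a joint passes its speed limit or range.

## Working session

There is one attempt and no reset: what is moved stays moved. The work goes in short steps, Python scripts to look and compute and a tool call to move; the robot and the scene stay as the last step left them, time stands still between calls to the robot, and variables do not carry over. Pictures are saved under pics/ and viewed, at most 10 in all, crops included, and the job is handed in when it is done.

Besides the shell and the picture viewer there is one more tool, called after ">>>" by a JSON object that holds its "method" and its "body", one argument or row to a line. step_arm: Moves the arm, as the interface text tells. Its arguments: {"type":"object","properties":{"commands":{"type":"array"},"squeeze":{"type":"number"}},"required":["commands"]}

```bash
mkdir -p pics
cat > h.py <<'E'
import numpy as np, cv2
from scipy.spatial.transform import Rotation as R
from station import monitor, eyes, finish_job
def shot(n,f):
    im=eyes.get_image(n); cv2.imwrite('pics/'+f,im[:,:,::-1]); return im
def ray(ci,u,v):
    K=np.array(ci['camera_matrix']);E=np.array(ci['extrinsics'])
    d=np.array([(u-K[0,2])/K[0,0],(v-K[1,2])/K[1,1]]);s=d.copy()
    for _ in range(20): s=d/(1+ci['k1']*(s@s))
    return E[:3,3],E[:3,:3]@np.array([s[0],s[1],1])
def onz(ci,u,v,z):
    o,d=ray(ci,u,v);return o+d*(z-o[2])/d[2]
def cross(rays):
    A=np.zeros((3,3));b=np.zeros(3)
    for o,d in rays:
        d=d/np.linalg.norm(d);P=np.eye(3)-np.outer(d,d);A+=P;b+=P@o
    x=np.linalg.solve(A,b);return x,[np.linalg.norm(np.cross(x-o,d/np.linalg.norm(d))) for o,d in rays]
E
python3 - <<'E'
from h import *
for n in ('top','scene'):
    shot(n,n+'0.png');ci=eyes.camera_info(n);print(n,ci)
print(monitor.get_obs())
E
```

```text
top {'camera_matrix': array([[379.9913147 ,   0.        , 316.23548574],
       [  0.        , 379.9913147 , 202.99465418],
       [  0.        ,   0.        ,   1.        ]]), 'k1': -0.052013906825857804, 'extrinsics': array([[ 0.02942534, -0.99257582,  0.1180144 ,  0.43658885],
       [-0.99951364, -0.02799824,  0.01373268,  0.00288161],
       [-0.01032653, -0.11836109, -0.99291692,  1.43503888],
       [ 0.        ,  0.        ,  0.        ,  1.        ]])}
scene {'camera_matrix': array([[445.10803861,   0.        , 318.18389306],
       [  0.        , 445.10803861, 199.35557288],
       [  0.        ,   0.        ,   1.        ]]), 'k1': -0.1136832355687791, 'extrinsics': array([[-0.71132729, -0.33936171,  0.61550558, -0.49808295],
       [-0.70282829,  0.33499374, -0.6275441 ,  1.07071461],
       [ 0.00677392, -0.87898397, -0.4768032 ,  1.00187461],
       [ 0.        ,  0.        ,  0.        ,  1.        ]])}
{'t': 0.1, 'q': array([ 1.22901660e+00,  5.33234800e-02,  1.61416846e+00,  5.75913562e-06,
        1.47601953e+00, -1.19005905e-01]), 'dq': array([-0.00054658, -0.00155899, -0.00196847, -0.00147312, -0.00195231,
       -0.00088793]), 'effort': array([ 2.84888010e-04, -3.94904709e+01, -3.71361852e+01, -1.52170710e-04,
        3.97499578e-03,  1.66253204e-05]), 'tool_pos': array([0.13800517, 0.60932339, 0.40355838]), 'tool_rot': array([-3.49160519e-01, -3.12168139e+00,  2.93196539e-03]), 'contact_force': array([-0.6855521 ,  0.89201636, -0.88749277]), 'wrist_torque': array([-0.01870127,  0.02378306, -0.00086498]), 'grip_force': 0.0, 'opening': 0.08540716480448446}
```

View pics/top0.png

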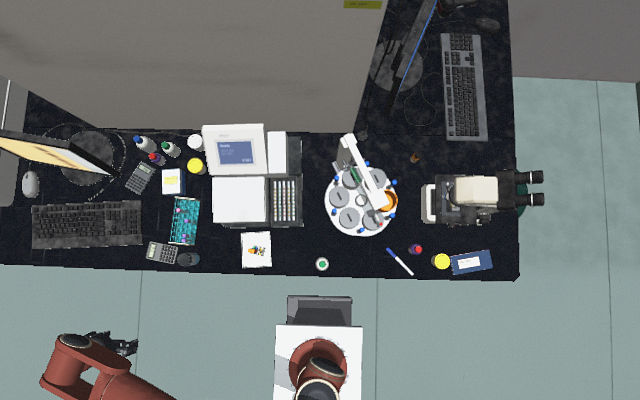

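View pics/scene0.png

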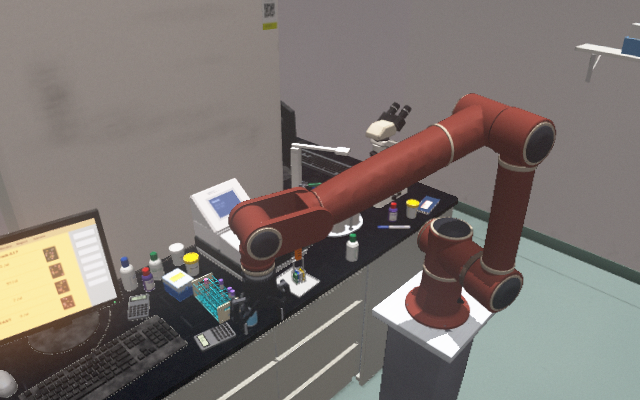

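Run:
```python
from h import *
im=cv2.imread('pics/top0.png');cv2.imwrite('pics/c1.png',cv2.resize(im[120:290,230:430],None,fx=3.5,fy=3.5,interpolation=cv2.INTER_CUBIC)[:600])
ci=eyes.camera_info('top')
hsv=cv2.cvtColor(im,cv2.COLOR_BGR2HSV)
def blobs(lo,hi,nm):
    m=cv2.inRange(hsv,lo,hi);m[:,:230]=0;m[:,460:]=0;m[:120]=0;m[290:]=0
    n,l,s,c=cv2.connectedComponentsWithStats(m)
    print(nm,[(np.round(c[i],1).tolist(),int(s[i,4])) for i in range(1,n) if s[i,4]>=3])
blobs((100,120,60),(125,255,255),'blue');blobs((8,150,120),(20,255,255),'orange');blobs((0,150,90),(6,255,255),'red')
for u,v,z in [(361,205,.1),(256,249,.1),(322,264,.1),(400,262,.01),(415,249,.08),(442,261,.07)]: print(u,v,onz(ci,u,v,z).round(3))
```

```text
blue [([367.0, 162.9], 21), ([335.7, 177.3], 22), ([393.7, 182.0], 34), ([333.7, 210.6], 17), ([392.1, 215.1], 28), ([361.2, 229.4], 16), ([255.5, 247.5], 4), ([390.6, 252.1], 53), ([454.5, 259.0], 27), ([457.0, 266.9], 14), ([453.2, 266.2], 4)]
orange [([390.1, 201.4], 118), ([251.4, 250.1], 15)]
red [([380.5, 223.5], 4), ([418.0, 248.9], 31)]
361 205 [ 0.593 -0.137  0.1  ]
256 249 [0.427 0.227 0.1  ]
322 264 [ 0.382 -0.005  0.1  ]
400 262 [ 0.394 -0.295  0.01 ]
415 249 [ 0.443 -0.333  0.08 ]
442 261 [ 0.403 -0.433  0.07 ]
```

View pics/c1.png

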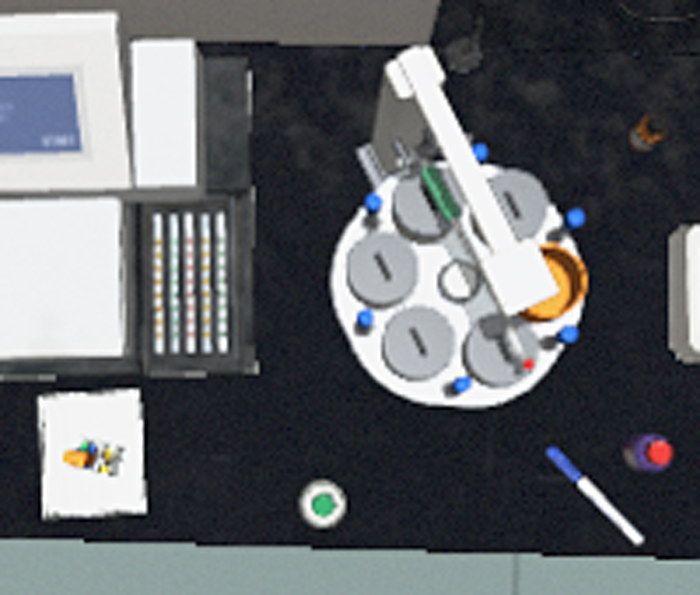

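Run:
```python
from h import *
ci=eyes.camera_info('top');cs=eyes.camera_info('scene')
P=np.array([onz(ci,u,v,.138) for u,v in [(367,162.9),(335.7,177.3),(393.7,182),(333.7,210.6),(392.1,215.1),(361.2,229.4)]])
print(P.round(4)); c=P.mean(0);print('c',c.round(4),np.linalg.norm(P-c,axis=1).round(4),np.degrees(np.arctan2(*(P-c)[:,1::-1].T)).round(1))
b=onz(ci,380.5,223.5,.199);d=b-c;print('ball',b,np.linalg.norm(d[:2]),np.degrees(np.arctan2(d[1],d[0])))
# basket grip from scene
im=cv2.imread('pics/scene0.png');hsv=cv2.cvtColor(im,cv2.COLOR_BGR2HSV)
m=cv2.inRange(hsv,(5,150,100),(20,255,255))
n,l,s,cc=cv2.connectedComponentsWithStats(m)
print([(cc[i].round(1),s[i].tolist()) for i in range(1,n) if s[i,4]>5])
cv2.imwrite('pics/c2.png',np.hstack([cv2.resize(im[230:310,260:340],None,fx=5,fy=5,interpolation=cv2.INTER_CUBIC),cv2.resize(cv2.imread('pics/top0.png')[220:280,230:290],(400,400),interpolation=cv2.INTER_CUBIC)]))
```

```text
[[ 0.7363 -0.1517  0.138 ]
 [ 0.6823 -0.044   0.138 ]
 [ 0.6715 -0.2451  0.138 ]
 [ 0.5662 -0.0398  0.138 ]
 [ 0.5563 -0.2401  0.138 ]
 [ 0.5045 -0.1351  0.138 ]]
c [ 0.6195 -0.1426  0.138 ] [0.1171 0.1169 0.1149 0.1158 0.1162 0.1153] [  -4.5   57.5  -63.1  117.4 -122.9  176.2]
ball [ 0.52221554 -0.19109112  0.199     ] 0.10868829725653838 -153.51981967728136
[(array([297.7, 253.9]), [295, 248, 7, 12, 59])]
```

View pics/c2.png

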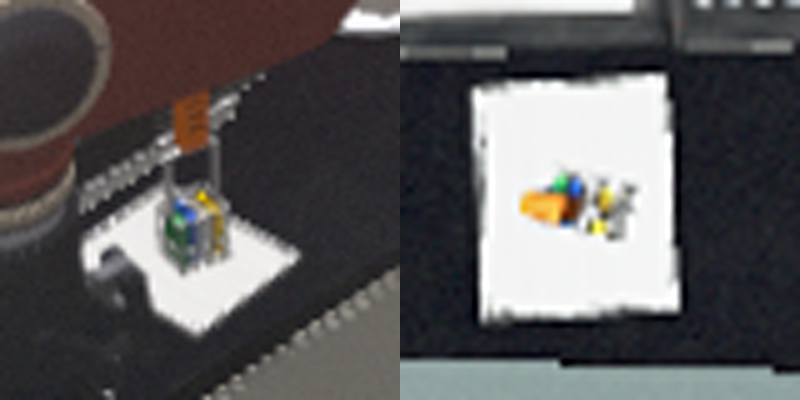

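>>> {"method": "step_arm", "body": {
  "commands": [
    [0,[-43,-46,0],0],
    [0,[-86,-92,0],0],
    [0,[-129,-138,0],0],
    [0,[-172,-183,0],0],
    [0,[-215,-229,0],0],
    [0,[-258,-275,0],0],
    [0,[-301,-321,0],0],
    [0,[-344,-367,0],0],
    [0,[-387,-413,0],0],
    [0,[-430,-458,0],0],
    [0,[-473,-503,0],0],
    [0,[-516,-548,0],0]
  ]
}}

```text
t: 1.6
tool_pos: [0.5194, -0.0387, 0.4043]
tool_rot: [-0.35, -3.122, -0.001]
contact_force: [0.2, 0.2, 0.8]
opening: 0.0
grip_force: 0.0
```

>>> {"method": "step_arm", "body": {
  "commands": [
    [0,[0,0,0],12.7],
    [0,[0,0,0],12.7],
    [0,[0,0,0],12.7],
    [0,[0,0,0],12.7]
  ]
}}

```text
t: 2.1
tool_pos: [0.5186, -0.0358, 0.4047]
tool_rot: [0.688, 3.065, 0.0]
contact_force: [-0.6, -0.7, 0.2]
opening: -0.0002
grip_force: 0.0
```

```bash
cat >> h.py <<'E'
def pose():
    o=monitor.get_obs();Rm=R.from_rotvec(o['tool_rot']).as_matrix();g=o['tool_pos']+.155*Rm[:,2]
    print('t',round(o['t'],2),'pos',o['tool_pos'].round(4),'grasp',g.round(4),'open',round(o['opening'],4),'grip',round(o['grip_force'],1),'F',o['contact_force'].round(1),'q',o['q'].round(3));print(Rm.round(3))
    return o,Rm
E
python3 - <<'E'
from h import *
pose()
E
```

```text
t 2.1 pos [ 0.5186 -0.0358  0.4047] grasp [ 0.5186 -0.0359  0.2497] open -0.0002 grip 0.0 F [-0.6 -0.7  0.2] q [-0.212 -0.202  1.854  0.     1.489 -1.341]
[[-0.904  0.428  0.   ]
 [ 0.428  0.904 -0.   ]
 [-0.     0.    -1.   ]]
```

>>> {"method": "step_arm", "body": {
  "commands": [
    [0,[0,0,0],-10],
    [0,[0,0,20],-20],
    [0,[0,0,70],-25.4],
    [0,[0,0,119],-25.4],
    [0,[0,0,119],-25.4],
    [0,[0,0,119],-25.4]
  ]
}}

```text
t: 2.85
tool_pos: [0.5195, -0.0364, 0.2878]
tool_rot: [0.0, 3.139, -0.001]
contact_force: [0.2, -0.4, 0.6]
opening: -0.0003
grip_force: 0.0
```

Run:
```python
from h import *
pose();shot('wrist','w0.png')
```

```text
t 2.85 pos [ 0.5195 -0.0364  0.2878] grasp [ 0.5199 -0.0365  0.1328] open -0.0003 grip 0.0 F [ 0.2 -0.4  0.6] q [-0.213 -0.096  1.961 -0.     1.274 -1.784]
[[-1.     0.     0.003]
 [ 0.     1.    -0.001]
 [-0.003 -0.001 -1.   ]]
```

View pics/w0.png

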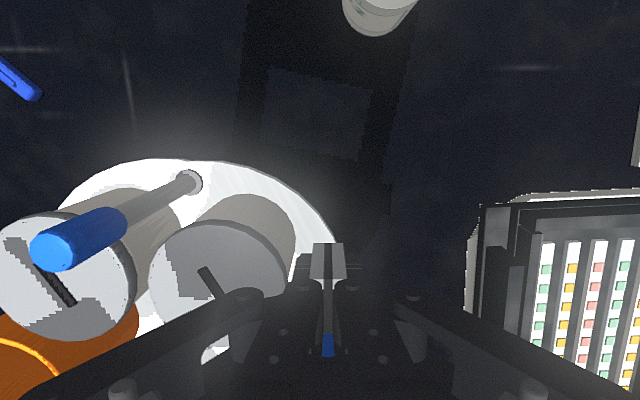

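>>> {"method": "step_arm", "body": {
  "commands": [
    [0,[-15,0,0],0],
    [0,[-25,0,0],0],
    [0,[-35,1,0],0],
    [0,[-45,3,0],0],
    [0,[-55,5,0],0],
    [0,[-64,6,0],0],
    [0,[-73,7,0],0],
    [0,[-82,7,0],0],
    [0,[-90,7,0],0],
    [0,[-97,7,0],0],
    [0,[-104,7,0],0],
    [0,[-104,7,0],0]
  ]
}}

```text
t: 4.4
tool_pos: [0.6231, -0.029, 0.2847]
tool_rot: [-0.0, -3.14, -0.001]
contact_force: [-0.2, 0.2, -0.2]
opening: 0.0001
grip_force: 0.0
```

Run:
```python
from h import *
pose();im=shot('top','t1.png')
ci=eyes.camera_info('top')
hsv=cv2.cvtColor(im,cv2.COLOR_RGB2HSV);m=cv2.inRange(hsv,(100,120,60),(125,255,255));m[:,:310]=0;m[:,410:]=0;m[:150]=0;m[240:]=0
n,l,s,c=cv2.connectedComponentsWithStats(m)
for i in range(1,n):
    if s[i,4]>5:
        p=onz(ci,*c[i],.138);d=p-[.6195,-.1426,0];print(p.round(3),np.hypot(d[0],d[1]).round(3),np.degrees(np.arctan2(d[1],d[0])).round(1))
m=cv2.inRange(hsv,(8,150,120),(20,255,255));m[:,:310]=0;print(np.argwhere(m)[:,::-1].mean(0),m.sum()/255)
```

```text
t 4.4 pos [ 0.6231 -0.029   0.2847] grasp [ 0.6228 -0.0289  0.1297] open 0.0001 grip 0.0 F [-0.2  0.2 -0.2] q [-0.166  0.15   1.715  0.     1.278 -1.737]
[[-1.     0.    -0.002]
 [ 0.     1.     0.001]
 [ 0.002  0.001 -1.   ]]
[ 0.727 -0.108  0.138] 0.113 17.9
[ 0.703 -0.22   0.138] 0.114 -42.9
[ 0.593 -0.256  0.138] 0.116 -103.1
[ 0.51  -0.176  0.138] 0.115 -163.0
[379.85810811 213.22297297] 148.0
```

>>> {"method": "step_arm", "body": {
  "commands": [
    [0,[0,0,0],0],
    [0,[0,0,0],0],
    [0,[0,0,0],0],
    [0,[0,0,0],0]
  ]
}}

```text
t: 4.95
tool_pos: [0.6229, -0.0299, 0.2858]
tool_rot: [0.002, 3.141, -0.0]
contact_force: [-0.5, 0.3, 0.4]
opening: -0.0
grip_force: 0.0
```

```bash
cat > a.py <<'E'
from h import *
im=eyes.get_image('top')
ci=eyes.camera_info('top')
hsv=cv2.cvtColor(im,cv2.COLOR_RGB2HSV);m=cv2.inRange(hsv,(100,120,60),(125,255,255));m[:,:310]=0;m[:,410:]=0;m[:150]=0;m[240:]=0
n,l,s,c=cv2.connectedComponentsWithStats(m)
for i in range(1,n):
    if s[i,4]>5:
        p=onz(ci,*c[i],.138);d=p-[.6195,-.1426,0];print(p.round(3),np.hypot(d[0],d[1]).round(3),np.degrees(np.arctan2(d[1],d[0])).round(1))
E
python3 a.py
```

```text
[ 0.726 -0.11   0.138] 0.112 17.1
[ 0.7   -0.224  0.138] 0.114 -45.2
[ 0.589 -0.255  0.138] 0.116 -105.4
[ 0.509 -0.172  0.138] 0.114 -165.1
```

>>> {"method": "step_arm", "body": {
  "commands": [
    [0,[-6,0,0],0],
    [0,[-12,-1,0],0],
    [0,[-18,-2,0],0],
    [0,[-23,-4,0],0],
    [0,[-23,-4,0],0],
    [0,[0,0,0],0],
    [0,[30,0,0],0],
    [0,[60,10,0],0],
    [0,[60,10,0],0],
    [0,[60,10,0],0]
  ]
}}

```text
t: 6.25
tool_pos: [0.5635, -0.0197, 0.2862]
tool_rot: [0.002, 3.14, -0.001]
contact_force: [0.6, -0.2, 1.0]
opening: -0.0001
grip_force: 0.0
```

```bash
python3 a.py
```

```text
[ 0.739 -0.146  0.138] 0.119 -1.7
[ 0.675 -0.041  0.138] 0.116 61.4
[ 0.678 -0.241  0.138] 0.115 -59.2
[ 0.562 -0.244  0.138] 0.117 -119.3
[ 0.505 -0.144  0.138] 0.115 -179.1
```

>>> {"method": "step_arm", "body": {
  "commands": [
    [0,[5,10,-10],0],
    [0,[10,15,-60],0],
    [0,[20,20,-115],0],
    [50,[20,80,-115],0],
    [100,[20,140,-115],0],
    [100,[30,200,-115],0],
    [100,[60,240,-115],0],
    [100,[100,265,-115],0],
    [100,[100,265,-115],0]
  ]
}}

```text
t: 7.42
tool_pos: [0.4613, 0.2475, 0.4015]
tool_rot: [-0.005, 3.141, 0.001]
contact_force: [-0.0, 0.3, -0.9]
opening: 0.0852
grip_force: 0.0
```

```bash
python3 a.py
python3 - <<'E'
from h import *
pose();shot('wrist','w1.png')
im=shot('scene','s1.png')
E
```

```text
[ 0.736 -0.152  0.138] 0.117 -4.5
[ 0.682 -0.044  0.138] 0.117 57.5
[ 0.671 -0.245  0.138] 0.115 -63.2
[ 0.566 -0.04   0.138] 0.116 117.4
[ 0.556 -0.24   0.138] 0.116 -122.9
[ 0.505 -0.137  0.138] 0.115 177.0
t 7.47 pos [0.4624 0.2466 0.4016] grasp [0.4626 0.2466 0.2466] open 0.0853 grip 0.0 F [ 1.  -0.6  0.3] q [ 0.348 -0.19   1.849 -0.     1.481 -1.224]
[[-1.    -0.001  0.001]
 [-0.001  1.     0.   ]
 [-0.002  0.    -1.   ]]
```

View pics/w1.png

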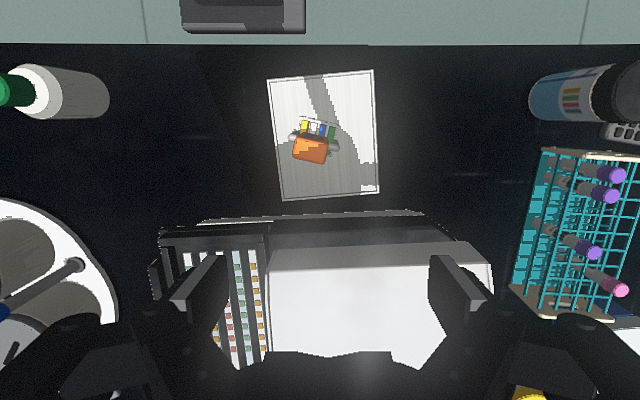

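>>> {"method": "step_arm", "body": {
  "commands": [
    [100,[0,0,-60],0],
    [100,[0,0,-120],0],
    [100,[0,0,-180],0],
    [100,[0,0,-240],0],
    [100,[0,0,-300],0],
    [100,[0,0,-360],0],
    [100,[0,0,-420],0],
    [100,[0,0,-480],0],
    [100,[0,0,-540],0],
    [100,[0,0,-600],0],
    [100,[0,0,-600],0]
  ]
}}

```text
t: 8.95
tool_pos: [0.4618, 0.2436, 1.005]
tool_rot: [0.006, 3.132, 0.005]
contact_force: [0.2, -0.5, -0.7]
opening: 0.0858
grip_force: 0.0
```

Run:
```python
from h import *
pose()
ci=eyes.camera_info('top');cs=eyes.camera_info('scene')
im=cv2.imread('pics/s1.png')
hsv=cv2.cvtColor(im,cv2.COLOR_BGR2HSV)
m=cv2.inRange(hsv,(5,150,100),(20,255,255))
n,l,s,cc=cv2.connectedComponentsWithStats(m)
print([(cc[i].round(1),s[i].tolist()) for i in range(1,n) if s[i,4]>5])
```

```text
t 8.95 pos [0.4618 0.2436 1.005 ] grasp [0.4632 0.2441 0.85  ] open 0.0858 grip 0.0 F [ 0.2 -0.5 -0.7] q [ 0.343  0.245  0.331 -0.     2.556 -1.224]
[[-1.     0.004  0.009]
 [ 0.004  1.     0.003]
 [-0.009  0.003 -1.   ]]
[(array([346.4, 211.4]), [343, 202, 7, 23, 89]), (array([356. , 213.2]), [353, 202, 8, 23, 132]), (array([297.8, 245.2]), [295, 244, 7, 4, 16]), (array([298.3, 257.1]), [296, 256, 5, 3, 10])]
```

>>> {"method": "step_arm", "body": {
  "commands": [
    [100,[0,0,-20],0],
    [100,[0,0,-40],0],
    [100,[0,0,-60],0],
    [100,[0,0,-80],0],
    [100,[0,0,-100],0],
    [100,[0,0,-120],0],
    [100,[0,0,-120],0],
    [100,[0,0,-120],0]
  ]
}}

```text
t: 9.95
tool_pos: [0.4334, 0.231, 1.0412]
tool_rot: [0.002, 3.096, 0.028]
contact_force: [-0.4, 0.2, -0.0]
opening: 0.0854
grip_force: 0.0
```

Run:
```python
from h import *
pose()
```

```text
t 9.95 pos [0.4334 0.231  1.0412] grasp [0.4404 0.2338 0.8864] open 0.0854 grip 0.0 F [-0.4  0.2 -0. ] q [ 0.338  0.277  0.196  0.004  2.619 -1.229]
[[-0.999  0.001  0.045]
 [ 0.001  1.     0.018]
 [-0.045  0.018 -0.999]]
```

>>> {"method": "step_arm", "body": {
  "commands": [
    [100,[0,0,0],0],
    [100,[0,0,0],0],
    [100,[0,0,60],0],
    [100,[0,0,120],0],
    [100,[0,0,180],0],
    [100,[0,0,180],0],
    [100,[0,0,180],0]
  ]
}}

```text
t: 10.82
tool_pos: [0.4424, 0.2345, 0.8591]
tool_rot: [0.002, 3.1, 0.026]
contact_force: [0.5, -0.4, 0.6]
opening: 0.0857
grip_force: 0.0
```

Run:
```python
from h import *
pose()
```

```text
t 10.82 pos [0.4424 0.2345 0.8591] grasp [0.4488 0.2371 0.7043] open 0.0857 grip 0.0 F [ 0.5 -0.4  0.6] q [ 3.380e-01 -1.110e-01  1.013e+00  2.000e-03  2.196e+00 -1.230e+00]
[[-0.999  0.001  0.041]
 [ 0.001  1.     0.017]
 [-0.041  0.017 -0.999]]
```

>>> {"method": "step_arm", "body": {
  "commands": [
    [100,[20,30,-50],0],
    [100,[40,60,-100],0],
    [100,[40,60,-150],0],
    [100,[40,60,-200],0],
    [100,[40,60,-260],0],
    [100,[40,60,-320],0],
    [100,[40,60,-380],0],
    [100,[40,60,-380],0]
  ]
}}

```text
t: 11.82
tool_pos: [0.3467, 0.2614, 1.0682]
tool_rot: [0.002, 3.051, 0.065]
contact_force: [-1.1, -0.4, 0.3]
opening: 0.0855
grip_force: 0.0
```

>>> {"method": "step_arm", "body": {
  "commands": [
    [100,[0,0,-60],0],
    [100,[0,0,-120],0],
    [100,[0,0,-180],0],
    [100,[0,0,-240],0],
    [100,[0,0,-240],0]
  ]
}}

```text
t: 12.45
tool_pos: [0.2971, 0.232, 1.0916]
tool_rot: [0.001, 3.002, 0.101]
contact_force: [-0.5, -0.2, 0.7]
opening: 0.0853
grip_force: 0.0
```

>>> {"method": "step_arm", "body": {
  "commands": [
    [100,[0,0,-60],0],
    [100,[0,0,-120],0],
    [100,[0,0,-180],0],
    [100,[0,0,-240],0],
    [100,[0,0,-240],0]
  ]
}}

```text
t: 13.08
tool_pos: [0.2471, 0.2053, 1.1109]
tool_rot: [0.001, 2.952, 0.136]
contact_force: [-0.2, -0.6, 0.6]
opening: 0.0854
grip_force: 0.0
```

Run:
```python
from h import *
pose()
```

```text
t 13.07 pos [0.2471 0.2053 1.1109] grasp [0.2758 0.2194 0.9592] open 0.0854 grip 0.0 F [-0.2 -0.6  0.6] q [ 4.600e-01  2.600e-02  2.890e-01 -2.000e-03  2.619e+00 -1.111e+00]
[[-0.983 -0.008  0.186]
 [ 0.009  0.996  0.091]
 [-0.186  0.091 -0.978]]
```

>>> {"method": "step_arm", "body": {
  "commands": [
    [100,[0,0,-60],0],
    [100,[0,0,-120],0],
    [100,[0,0,-180],0],
    [100,[0,0,-240],0],
    [100,[0,0,-300],0],
    [100,[0,0,-300],0]
  ]
}}

```text
t: 13.82
tool_pos: [0.1891, 0.1793, 1.1264]
tool_rot: [0.001, 2.899, 0.169]
contact_force: [-0.1, 0.4, -0.6]
opening: 0.0854
grip_force: 0.0
```

>>> {"method": "step_arm", "body": {
  "commands": [
    [100,[0,0,-60],0],
    [100,[0,0,-120],0],
    [100,[0,0,-180],0],
    [100,[0,0,-240],0],
    [100,[0,0,-300],0],
    [100,[0,0,-300],0]
  ]
}}

```text
t: 14.58
tool_pos: [0.1297, 0.1598, 1.1385]
tool_rot: [0.001, 2.845, 0.202]
contact_force: [-0.2, 0.0, -0.3]
opening: 0.0853
grip_force: 0.0
```

>>> {"method": "step_arm", "body": {
  "commands": [
    [100,[0,0,-60],0],
    [100,[0,0,-120],0],
    [100,[0,0,-180],0],
    [100,[0,0,-240],0],
    [100,[0,0,-300],0],
    [100,[0,0,-300],0]
  ]
}}

```text
t: 15.32
tool_pos: [0.0636, 0.1448, 1.1481]
tool_rot: [0.001, 2.791, 0.235]
contact_force: [-0.5, 0.0, -0.3]
opening: 0.0855
grip_force: 0.0
```

Run:
```python
from h import *
pose()
```

```text
t 15.32 pos [0.0636 0.1448 1.1481] grasp [0.1152 0.1699 1.0041] open 0.0855 grip 0.0 F [-0.5  0.  -0.3] q [ 0.749 -0.181  0.329 -0.219  2.619 -1.031]
[[-0.942 -0.027  0.333]
 [ 0.029  0.986  0.162]
 [-0.333  0.162 -0.929]]
```

>>> {"method": "step_arm", "body": {
  "commands": [
    [100,[-20,10,-60],0],
    [100,[-40,20,-120],0],
    [100,[-60,30,-180],0],
    [100,[-80,40,-240],0],
    [100,[-100,45,-280],0],
    [100,[-100,45,-280],0]
  ]
}}

```text
t: 16.08
tool_pos: [0.0528, 0.1489, 1.1633]
tool_rot: [0.001, 2.741, 0.265]
contact_force: [0.1, 0.7, -0.5]
opening: 0.0858
grip_force: 0.0
```

>>> {"method": "step_arm", "body": {
  "commands": [
    [100,[-20,10,-60],0],
    [100,[-40,20,-120],0],
    [100,[-60,30,-180],0],
    [100,[-80,40,-240],0],
    [100,[-100,45,-280],0],
    [100,[-100,45,-280],0]
  ]
}}

```text
t: 16.82
tool_pos: [0.0263, 0.1422, 1.174]
tool_rot: [0.001, 2.694, 0.292]
contact_force: [-0.3, 0.9, 0.2]
opening: 0.0851
grip_force: 0.0
```

Run:
```python
from h import *
pose()
```

```text
t 16.82 pos [0.0263 0.1422 1.174 ] grasp [0.0908 0.1738 1.0367] open 0.0851 grip 0.0 F [-0.3  0.9  0.2] q [ 1.064 -0.066  0.115 -0.56   2.619 -1.06 ]
[[-0.908 -0.045  0.417]
 [ 0.046  0.978  0.204]
 [-0.416  0.204 -0.886]]
```

```bash
cat >> h.py <<'E'
def shift(o,Rm,target_grasp):
    g=o['tool_pos']+.155*Rm[:,2];return (Rm.T@(np.array(target_grasp)-g)*1000).round(0)
E
python3 - <<'E'
from h import *
o,Rm=pose();ci=eyes.camera_info('top');b=onz(ci,251.4,250.1,.14);print(b)
print(shift(o,Rm,[.36,.22,.70]),shift(o,Rm,[b[0],b[1],.30]))
E=np.array(eyes.camera_info('wrist')['extrinsics']);T=np.eye(4);T[:3,:3]=Rm;T[:3,3]=o['tool_pos']
X=np.linalg.inv(T)@E;np.save('X.npy',X);print(X.round(3))
T[:3,:3]=[[-1,-.001,.001],[-.001,1,0],[-.002,0,-1]];T[:3,3]=[.4624,.2466,.4016]
cw=eyes.camera_info('wrist');cw['extrinsics']=T@X
for u,v,z in [(310,140,.157),(310,155,.157),(290,136,.096),(340,146,.096)]: print(u,v,onz(cw,u,v,z).round(4))
E
```

```text
t 16.82 pos [0.0263 0.1422 1.174 ] grasp [0.0908 0.1738 1.0367] open 0.0851 grip 0.0 F [-0.3  0.9  0.2] q [ 1.064 -0.066  0.115 -0.56   2.619 -1.06 ]
[[-0.908 -0.045  0.417]
 [ 0.046  0.978  0.204]
 [-0.416  0.204 -0.886]]
[0.42326512 0.23616548 0.14      ]
[-102.  -36.  420.] [   8. -104.  804.]
[[ 0.001 -0.964 -0.265  0.066]
 [ 1.     0.001 -0.001  0.001]
 [ 0.001 -0.265  0.964  0.031]
 [ 0.     0.     0.     1.   ]]
310 140 [0.4135 0.236  0.157 ]
310 155 [0.4229 0.2358 0.157 ]
290 136 [0.4153 0.2166 0.096 ]
340 146 [0.4232 0.2571 0.096 ]
```

>>> {"method": "step_arm", "body": {
  "commands": [
    [100,[-13,-4,52],0],
    [100,[-26,-9,105],0],
    [100,[-38,-13,157],0],
    [100,[-51,-18,210],0],
    [100,[-64,-22,262],0],
    [100,[-77,-27,315],0],
    [100,[-90,-32,367],0],
    [100,[-102,-36,420],0],
    [100,[-102,-36,420],0],
    [100,[-102,-36,420],0],
    [100,[-102,-36,420],0]
  ]
}}

```text
t: 18.2
tool_pos: [0.2936, 0.1877, 0.8402]
tool_rot: [-0.0, 2.688, 0.294]
contact_force: [-0.2, 0.5, 0.4]
opening: 0.0852
grip_force: 0.0
```

Run:
```python
from h import *
o,Rm=pose();print(shift(o,Rm,[.42,.236,.28]))
```

```text
t 18.2 pos [0.2936 0.1877 0.8402] grasp [0.3589 0.2196 0.7033] open 0.0852 grip 0.0 F [-0.2  0.5  0.4] q [ 0.337 -0.565  1.405  0.057  1.816 -1.206]
[[-0.906 -0.046  0.421]
 [ 0.046  0.977  0.206]
 [-0.421  0.206 -0.883]]
[124. -74. 403.]
```

>>> {"method": "step_arm", "body": {
  "commands": [
    [100,[18,-10,58],5],
    [100,[36,-21,115],10],
    [100,[53,-32,173],15],
    [100,[71,-42,230],15],
    [100,[89,-53,288],15],
    [100,[106,-63,345],15],
    [100,[124,-74,403],15],
    [100,[124,-74,403],15],
    [100,[124,-74,403],15]
  ]
}}

```text
t: 19.32
tool_pos: [0.3549, 0.2041, 0.418]
tool_rot: [0.354, 2.686, 0.373]
contact_force: [0.1, 0.0, 2.0]
opening: 0.0855
grip_force: 0.0
```

Run:
```python
from h import *
o,Rm=pose();shot('wrist','w2.png')
```

```text
t 19.32 pos [0.3549 0.2041 0.418 ] grasp [0.4203 0.236  0.2812] open 0.0855 grip 0.0 F [0.1 0.  2. ] q [ 0.323 -0.663  2.179  0.067  1.14  -0.998]
[[-0.886  0.19   0.422]
 [ 0.298  0.932  0.206]
 [-0.354  0.308 -0.883]]
```

View pics/w2.png

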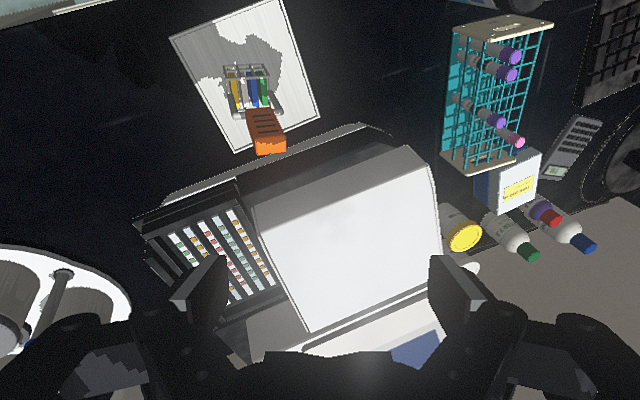

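Run:
```python
from h import *
o,Rm=pose();cw=eyes.camera_info('wrist')
im=cv2.imread('pics/w2.png');hsv=cv2.cvtColor(im,cv2.COLOR_BGR2HSV);m=cv2.inRange(hsv,(5,120,80),(20,255,255));m[:,:200]=0;m[:,330:]=0;m[200:]=0
p=np.argwhere(m)[:,::-1]
for v in range(p[:,1].min(),p[:,1].max()+1,4):
    r=p[p[:,1]==v,0];print(v,r.min(),r.max(),end='; ')
c=p.mean(0);print('\n',c,onz(cw,*c,.132).round(4),onz(cw,260,112,.1).round(4),onz(cw,270,147,.157).round(4))
im1=cv2.imread('pics/w1.png');hsv=cv2.cvtColor(im1,cv2.COLOR_BGR2HSV);m=cv2.inRange(hsv,(5,120,80),(20,255,255));m[:,:250]=0;m[:,370:]=0;m[190:]=0
T=np.eye(4);T[:3,:3]=[[-1,-.001,.001],[-.001,1,0],[-.002,0,-1]];T[:3,3]=[.4624,.2466,.4016]
c1=np.argwhere(m)[:,::-1].mean(0);cv=dict(cw,extrinsics=T@np.load('X.npy'))
print(c1,onz(cv,*c1,.132).round(4));print(cross([ray(cw,*c),ray(cv,*c1)]))
for z in(.138,):print(shift(o,Rm,[.418,.236,z]))
```

```text
t 19.38 pos [0.355  0.2041 0.4192] grasp [0.4207 0.2362 0.2825] open 0.0853 grip 0.0 F [-0.1  0.3  0.2] q [ 0.323 -0.663  2.178  0.068  1.14  -0.998]
[[-0.886  0.189  0.424]
 [ 0.298  0.932  0.207]
 [-0.356  0.31  -0.882]]
91 231 231; Traceback (most recent call last):
  File "<stdin>", line 6, in <module>
    return umr_minimum(a, axis, None, out, keepdims, initial, where)
ValueError: zero-size array to reduction operation minimum which has no identity
```

Run:
```python
from h import *
o,Rm=pose();cw=eyes.camera_info('wrist')
def big(f,x0,x1,y1):
    hsv=cv2.cvtColor(cv2.imread(f),cv2.COLOR_BGR2HSV);m=cv2.inRange(hsv,(5,120,80),(20,255,255));m[:,:x0]=0;m[:,x1:]=0;m[y1:]=0
    n,l,s,c=cv2.connectedComponentsWithStats(m);i=1+s[1:,4].argmax();print(s[i]);return c[i]
c=big('pics/w2.png',200,330,200);c1=big('pics/w1.png',250,370,190)
print(c,onz(cw,*c,.132).round(4),onz(cw,258,112,.1).round(4),onz(cw,270,147,.157).round(4))
T=np.eye(4);T[:3,:3]=[[-1,-.001,.001],[-.001,1,0],[-.002,0,-1]];T[:3,3]=[.4624,.2466,.4016]
cv=dict(cw,extrinsics=T@np.load('X.npy'))
print(c1,onz(cv,*c1,.132).round(4));print(cross([ray(cw,*c),ray(cv,*c1)]))
for g in([.418,.236,.138],[.42,.24,.138],[.42,.236,.2]):print(shift(o,Rm,g))
```

```text
t 19.38 pos [0.355  0.2041 0.4192] grasp [0.4207 0.2362 0.2825] open 0.0853 grip 0.0 F [-0.1  0.3  0.2] q [ 0.323 -0.663  2.178  0.068  1.14  -0.998]
[[-0.886  0.189  0.424]
 [ 0.298  0.932  0.207]
 [-0.356  0.31  -0.882]]
[ 245  107   42   49 1264]
[292 137  36  27 707]
[265.37816456 132.70886076] [0.4233 0.2357 0.132 ] [0.4193 0.2362 0.1   ] [0.4225 0.2349 0.157 ]
[309.60820368 150.05516266] [0.4226 0.2343 0.132 ]
(array([0.42215501, 0.2350048 , 0.13457845]), [np.float64(0.0006107921324294825), np.float64(0.0006107921324294788)])
[ 54. -45. 126.]
[ 53. -41. 128.]
[ 30. -26.  72.]
```

>>> {"method": "step_arm", "body": {
  "commands": [
    [100,[20,-18,20],0],
    [100,[40,-36,45],0],
    [100,[49,-44,70],0],
    [100,[49,-44,90],0],
    [100,[49,-44,110],0],
    [100,[49,-44,129],0],
    [100,[49,-44,129],0],
    [100,[49,-44,129],0]
  ]
}}

```text
t: 20.38
tool_pos: [0.3572, 0.204, 0.2718]
tool_rot: [0.354, 2.688, 0.372]
contact_force: [1.3, -0.1, -0.4]
opening: 0.0852
grip_force: 0.0
```

>>> {"method": "step_arm", "body": {
  "commands": [
    [40,[0,0,0],0],
    [20,[0,0,0],0],
    [10,[0,0,0],0],
    [0,[0,0,0],0],
    [0,[0,0,0],0],
    [0,[0,0,0],0],
    [0,[0,0,0],0]
  ],
  "squeeze": 40
}}

```text
t: 21.25
tool_pos: [0.3569, 0.2032, 0.2702]
tool_rot: [0.352, 2.69, 0.366]
contact_force: [-1.4, -4.7, 8.0]
opening: 0.0307
grip_force: 36.1
```

Run:
```python
from h import *
o,Rm=pose();print(Rm.T@[0,0,1])
```

```text
t 21.25 pos [0.3569 0.2032 0.2702] grasp [0.422  0.2344 0.1331] open 0.0307 grip 36.1 F [-1.4 -4.7  8. ] q [ 0.32  -0.525  2.345  0.079  0.843 -1.028]
[[-0.888  0.19   0.42 ]
 [ 0.295  0.934  0.202]
 [-0.354  0.303 -0.885]]
[-0.35358934  0.30283561 -0.8850227 ]
```

>>> {"method": "step_arm", "body": {
  "commands": [
    [0,[-3,3,-8],0],
    [0,[-7,6,-18],0],
    [0,[-11,9,-27],0],
    [0,[-14,12,-35],0],
    [0,[-14,12,-35],0],
    [0,[-14,12,-35],0]
  ]
}}

```text
t: 22.0
tool_pos: [0.3561, 0.2034, 0.3077]
tool_rot: [0.355, 2.693, 0.369]
contact_force: [0.5, 0.5, -4.7]
opening: 0.0212
grip_force: 46.5
```

Run:
```python
from h import *
o,Rm=pose();a=shot('wrist','w3.png');b=shot('scene','s3.png')
cv2.imwrite('pics/m3.png',np.hstack([a[:400,150:500],cv2.resize(b[190:320,220:370],None,fx=3,fy=3)[:400,:450]])[:,:,::-1])
```

```text
t 22.0 pos [0.3561 0.2034 0.3077] grasp [0.4206 0.235  0.1703] open 0.0212 grip 46.5 F [ 0.5  0.5 -4.7] q [ 0.321 -0.578  2.312  0.078  0.931 -1.019]
[[-0.889  0.192  0.416]
 [ 0.297  0.933  0.204]
 [-0.349  0.305 -0.886]]Traceback (most recent call last):
  File "<stdin>", line 3, in <module>
    return _nx.concatenate(arrs, 1, dtype=dtype, casting=casting)
           ~~~~~~~~~~~~~~~^^^^^^^^^^^^^^^^^^^^^^^^^^^^^^^^^^^^^^^
ValueError: all the input array dimensions except for the concatenation axis must match exactly, but along dimension 0, the array at index 0 has size 400 and the array at index 1 has size 390
```

>>> {"method": "step_arm", "body": {
  "commands": [
    [0,[-3,3,-9],-7],
    [0,[-7,6,-18],-14],
    [0,[-10,9,-27],-21],
    [0,[-14,12,-35],-28],
    [0,[-14,12,-35],-35],
    [0,[-14,12,-35],-41],
    [0,[-14,12,-35],-41],
    [0,[-14,12,-35],-41],
    [0,[-14,12,-35],-41]
  ]
}}

```text
t: 23.22
tool_pos: [0.3564, 0.2034, 0.3475]
tool_rot: [-0.598, 2.6, 0.149]
contact_force: [0.6, -0.7, -4.9]
opening: 0.0213
grip_force: 46.5
```

Run:
```python
from h import *
o,Rm=pose();a=shot('wrist','w4.png');b=shot('scene','s4.png')
b=cv2.resize(b[190:320,220:370],(450,400),interpolation=cv2.INTER_CUBIC)
cv2.imwrite('pics/m4.png',np.hstack([a[:,150:500],b])[:,:,::-1])
```

```text
t 23.23 pos [0.3564 0.2034 0.3475] grasp [0.421  0.235  0.2102] open 0.0213 grip 46.5 F [ 0.6 -0.7 -4.9] q [ 0.32  -0.617  2.268  0.074  1.013 -1.727]
[[-0.797 -0.437  0.416]
 [-0.387  0.899  0.204]
 [-0.464  0.002 -0.886]]
```

View pics/m4.png

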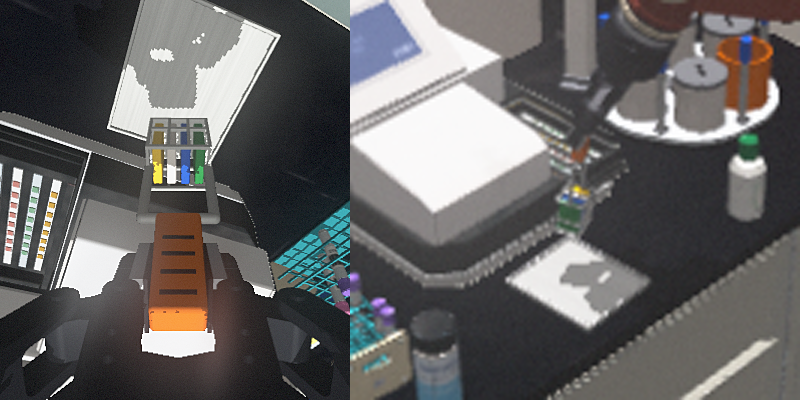

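Run:
```python
from h import *
o,Rm=pose();cw=eyes.camera_info('wrist');K=np.array(cw['camera_matrix']);print(K[0,0],cw['k1'])
im=cv2.imread('pics/w4.png');hsv=cv2.cvtColor(im,cv2.COLOR_BGR2HSV);m=cv2.inRange(hsv,(5,120,60),(20,255,255));m[:,:260]=0;m[:,400:]=0;m[:200]=0
for v in list(range(206,335,6)):
    r=np.where(m[v])[0];print(v,(r.min(),r.max(),im[v,325].tolist()) if len(r) else None)
cv2.imwrite('pics/c4.png',cv2.resize(im[100:340,260:400],None,fx=2.5,fy=2.5,interpolation=cv2.INTER_CUBIC))
```

```text
t 23.32 pos [0.3564 0.2034 0.3476] grasp [0.421  0.235  0.2103] open 0.0215 grip 46.5 F [-0.5  0.4 -4.1] q [ 0.32  -0.617  2.268  0.074  1.013 -1.727]
[[-0.797 -0.438  0.417]
 [-0.387  0.899  0.204]
 [-0.464  0.001 -0.886]]
333.45691575769956 0.011414144246946032
206 None
212 None
218 (np.int64(307), np.int64(350), [46, 63, 108])
224 (np.int64(306), np.int64(350), [42, 66, 109])
230 (np.int64(306), np.int64(351), [41, 68, 109])
236 (np.int64(306), np.int64(351), [51, 52, 57])
242 (np.int64(308), np.int64(352), [46, 71, 116])
248 (np.int64(309), np.int64(352), [38, 63, 112])
254 (np.int64(306), np.int64(353), [43, 44, 55])
260 (np.int64(304), np.int64(353), [43, 67, 113])
266 (np.int64(305), np.int64(353), [44, 67, 115])
272 (np.int64(303), np.int64(354), [46, 48, 60])
278 (np.int64(302), np.int64(355), [40, 67, 117])
284 (np.int64(302), np.int64(355), [47, 68, 120])
290 (np.int64(300), np.int64(355), [47, 49, 65])
296 (np.int64(300), np.int64(356), [43, 66, 119])
302 (np.int64(299), np.int64(357), [46, 68, 121])
308 (np.int64(299), np.int64(357), [57, 109, 198])
314 (np.int64(299), np.int64(357), [63, 158, 252])
320 (np.int64(299), np.int64(357), [66, 159, 251])
326 (np.int64(300), np.int64(356), [71, 160, 251])
332 None
```

View pics/c4.png

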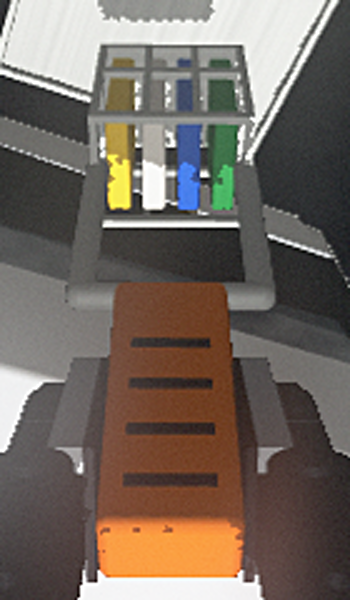

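Run:
```python
from h import *
o,Rm=pose();cw=eyes.camera_info('wrist');K=np.array(cw['camera_matrix'])
obj=np.array([[-11,7,25],[11,7,25],[-11,7,-32],[11,7,-32],[-11,-7,25],[11,-7,25]],float)
px=np.array([[298.5,307.5],[357.5,307.5],[305.5,213.5],[351,213.5],[299.5,330],[357,330]])
ok,rv,tv=cv2.solvePnP(obj,px,K,np.array([cw['k1'],0,0,0,0]));
print(np.abs(cv2.projectPoints(obj,rv,tv,K,np.array([cw['k1'],0,0,0,0]))[0][:,0]-px).max(1).round(1))
E=np.array(cw['extrinsics']);C=E[:3,:3]@cv2.Rodrigues(rv)[0];p=E[:3,:3]@tv[:,0]/1000+E[:3,3]
print('axes b,a,c\n',C.round(3),'gripcentre',p.round(4),'in tool from grasp',(Rm.T@(p-o['tool_pos'])*1000).round(1)-[0,0,155],'bar',(p-.035*C[:,2]).round(4))
```

```text
t 23.32 pos [0.3564 0.2034 0.3476] grasp [0.421  0.235  0.2103] open 0.0215 grip 46.5 F [-0.5  0.4 -4.1] q [ 0.32  -0.617  2.268  0.074  1.013 -1.727]
[[-0.797 -0.438  0.417]
 [-0.387  0.899  0.204]
 [-0.464  0.001 -0.886]]
[0.5 0.6 1.  1.  0.5 0.6]
axes b,a,c
 [[-0.443 -0.889 -0.118]
 [ 0.897 -0.438 -0.061]
 [ 0.003 -0.133  0.991]] gripcentre [0.4253 0.2377 0.2025] in tool from grasp [-0.9  0.6  9.2] bar [0.4294 0.2399 0.1678]
```

>>> {"method": "step_arm", "body": {
  "commands": [
    [0,[11,0,13],0],
    [0,[22,-1,27],0],
    [0,[33,-2,40],0],
    [0,[40,-2,49],0],
    [0,[44,-2,53],0],
    [0,[45,-2,54],0],
    [0,[45,-2,54],0],
    [25,[45,-2,54],0],
    [35,[45,-2,54],0],
    [45,[45,-2,54],0],
    [45,[45,-2,54],0],
    [45,[45,-2,54],0]
  ]
}}

```text
t: 24.82
tool_pos: [0.3441, 0.1952, 0.2793]
tool_rot: [-0.599, 2.599, 0.149]
contact_force: [-0.6, 0.2, -0.4]
opening: 0.0383
grip_force: 0.0
```

Run:
```python
from h import *
o,Rm=pose();a=shot('wrist','w5.png')
hsv=cv2.cvtColor(a,cv2.COLOR_RGB2HSV);m=cv2.inRange(hsv,(5,120,60),(20,255,255));m[:,:200]=0;m[:,450:]=0
n,l,s,c=cv2.connectedComponentsWithStats(m);i=1+s[1:,4].argmax();print(s[i],c[i]);m=(l==i)
x,y,w,h=s[i][:4]
for v in range(y,y+h,5):
    r=np.where(m[v])[0];print(v,r.min(),r.max(),a[v,int(r.mean())].tolist())
```

```text
t 24.82 pos [0.3441 0.1952 0.2793] grasp [0.4088 0.2268 0.142 ] open 0.0383 grip 0.0 F [-0.6  0.2 -0.4] q [ 0.309 -0.596  2.371  0.087  0.889 -1.754]
[[-0.796 -0.438  0.417]
 [-0.387  0.899  0.204]
 [-0.465  0.001 -0.886]]
[ 303  224   53  117 4950] [329.20282828 286.38767677]
224 346 346 [107, 71, 54]
229 315 349 [129, 84, 59]
234 309 349 [127, 81, 61]
239 309 350 [127, 82, 60]
244 307 350 [124, 73, 48]
249 307 350 [74, 54, 40]
254 307 351 [129, 75, 43]
259 307 351 [122, 69, 35]
264 306 352 [122, 66, 36]
269 306 352 [45, 34, 31]
274 305 352 [128, 73, 42]
279 305 353 [120, 65, 31]
284 305 353 [128, 66, 30]
289 305 353 [48, 34, 33]
294 305 353 [124, 63, 29]
299 304 354 [127, 67, 30]
304 304 354 [130, 70, 32]
309 304 354 [52, 34, 31]
314 303 355 [125, 66, 31]
319 303 355 [123, 65, 26]
324 303 355 [197, 102, 42]
329 303 355 [252, 156, 54]
334 304 354 [252, 160, 53]
339 305 353 [255, 160, 49]
```

```bash
cat > pnp.py <<'E'
from h import *
def gp(px,o,Rm):
    cw=eyes.camera_info('wrist');K=np.array(cw['camera_matrix']);D=np.array([cw['k1'],0,0,0,0])
    obj=np.array([[-11,7,25],[11,7,25],[-11,7,-32],[11,7,-32],[-11,-7,25],[11,-7,25]],float);px=np.array(px)
    ok,rv,tv=cv2.solvePnP(obj,px,K,D);print(np.abs(cv2.projectPoints(obj,rv,tv,K,D)[0][:,0]-px).max(1).round(1))
    E=np.array(cw['extrinsics']);C=E[:3,:3]@cv2.Rodrigues(rv)[0];p=E[:3,:3]@tv[:,0]/1000+E[:3,3]
    print('axes b,a,c\n',C.round(3),'grip',p.round(4),'in tool from grasp',(Rm.T@(p-o['tool_pos'])*1000).round(1)-[0,0,155],'bar',(p-.035*C[:,2]).round(4))
    return p,C
E
python3 - <<'E'
from pnp import *
o,Rm=pose();p,C=gp([[303,323],[355.5,323],[308.5,228],[349,228],[304.5,340.5],[353.5,340.5]],o,Rm)
print(shift(o,Rm,p+[0,0,.006]))
E
```

```text
t 24.88 pos [0.3441 0.1952 0.2792] grasp [0.4087 0.2268 0.1419] open 0.0388 grip 0.0 F [ 0.2 -0.2  0.1] q [ 0.309 -0.596  2.372  0.087  0.889 -1.754]
[[-0.796 -0.438  0.417]
 [-0.387  0.899  0.204]
 [-0.464  0.001 -0.886]]
[0.2 0.2 0.2 0.2 0.3 0.3]
axes b,a,c
 [[-0.435 -0.899 -0.054]
 [ 0.901 -0.434 -0.025]
 [-0.001 -0.059  0.998]] grip [0.4295 0.238  0.129 ] in tool from grasp [-14.8   0.9  22.3] bar [0.4313 0.2388 0.0941]
[-18.   1.  17.]
```

>>> {"method": "step_arm", "body": {
  "commands": [
    [45,[-9,0,4],0],
    [45,[-17,1,9],0],
    [45,[-17,1,16],0],
    [45,[-17,1,16],0],
    [30,[-17,1,16],0],
    [0,[-17,1,16],0],
    [0,[-17,1,16],0],
    [0,[-17,1,16],0],
    [0,[-17,1,16],0],
    [0,[-17,1,16],0],
    [0,[-17,1,16],0]
  ],
  "squeeze": 50
}}

```text
t: 26.25
tool_pos: [0.3637, 0.2059, 0.2725]
tool_rot: [-0.599, 2.6, 0.149]
contact_force: [1.0, -0.8, -2.3]
opening: 0.0214
grip_force: 49.1
```

>>> {"method": "step_arm", "body": {
  "commands": [
    [0,[-5,0,-9],0],
    [0,[-14,0,-27],0],
    [0,[-28,0,-53],0],
    [0,[-46,0,-88],0],
    [0,[-56,0,-106],0],
    [0,[-56,0,-106],0],
    [0,[-56,0,-106],0]
  ]
}}

```text
t: 27.12
tool_pos: [0.3638, 0.2059, 0.391]
tool_rot: [-0.6, 2.603, 0.149]
contact_force: [-0.6, -0.2, -5.2]
opening: 0.0216
grip_force: 49.2
```

Run:
```python
from pnp import *
o,Rm=pose();a=shot('wrist','w6.png')
hsv=cv2.cvtColor(a,cv2.COLOR_RGB2HSV);m=cv2.inRange(hsv,(5,120,60),(20,255,255));m[:,:200]=0;m[:,450:]=0
n,l,s,c=cv2.connectedComponentsWithStats(m);i=1+s[1:,4].argmax();print(s[i]);m=(l==i)
x,y,w,h=s[i][:4]
for v in list(range(y,y+16,3))+list(range(y+h-40,y+h,3)):
    r=np.where(m[v])[0];print(v,r.min(),r.max(),a[v,int(r.mean()),:2].tolist())
```

```text
t 27.12 pos [0.3638 0.2059 0.391 ] grasp [0.428  0.2374 0.2535] open 0.0216 grip 49.2 F [-0.6 -0.2 -5.2] q [ 0.32  -0.62   2.197  0.071  1.089 -1.721]
[[-0.798 -0.438  0.414]
 [-0.388  0.899  0.203]
 [-0.461  0.001 -0.887]]
[ 296  200   64  130 4932]
200 332 347 [93, 64]
203 326 350 [113, 71]
206 325 351 [113, 69]
209 328 351 [111, 68]
212 327 351 [116, 74]
215 326 351 [114, 70]
290 299 357 [62, 47]
293 299 357 [61, 50]
296 298 357 [119, 65]
299 297 358 [116, 68]
302 297 359 [120, 69]
305 297 359 [118, 64]
308 297 359 [134, 74]
311 296 359 [243, 140]
314 297 358 [247, 146]
317 297 358 [247, 151]
320 298 358 [246, 146]
323 298 358 [246, 143]
326 299 357 [247, 146]
329 304 311 [128, 54]
```

Run:
```python
from pnp import *
o,Rm=pose();p,C=gp([[296.5,310],[359,310],[304.5,201.5],[351,201.5],[299,328.5],[357.5,328.5]],o,Rm)
f=np.array([np.cos(np.radians(207)),np.sin(np.radians(207)),0]);hook=np.array([.6195,-.1426,.185])+.085*f
off=np.array([.0015,.001,-.038])
entry=hook+.11*f+[0,0,.034]-off;inn=hook+.004*f+[0,0,.030]-off
g=o['tool_pos']+.155*Rm[:,2];print(hook,entry,shift(o,Rm,entry),'in rel entry',(Rm.T@(inn-entry)*1000).round(1),'up',Rm.T@[0,0,1])
```

```text
t 27.18 pos [0.3638 0.2058 0.3905] grasp [0.4279 0.2373 0.2529] open 0.0214 grip 49.2 F [ 0.3 -0.2 -5.7] q [ 0.32  -0.619  2.198  0.071  1.089 -1.721]
[[-0.798 -0.438  0.414]
 [-0.388  0.899  0.203]
 [-0.461  0.002 -0.888]]
[0.2 0.4 0.4 0.3 0.5 0.6]
axes b,a,c
 [[-0.445 -0.896 -0.003]
 [ 0.896 -0.445 -0.002]
 [ 0.001 -0.003  1.   ]] grip [0.4266 0.2372 0.2468] in tool from grasp [3.9 0.5 4.9] bar [0.4266 0.2373 0.2118]
[ 0.54376445 -0.18118919  0.185     ] [ 0.44425373 -0.23212815  0.257     ] [ 167. -429.  -92.] in rel entry [-92.2   1.9  52.4] up [-0.46071099  0.00157972 -0.88754881]
```

>>> {"method": "step_arm", "body": {
  "commands": [
    [0,[8,-20,-4],0],
    [0,[23,-60,-13],0],
    [0,[42,-108,-23],0],
    [0,[61,-156,-33],0],
    [0,[80,-204,-44],0],
    [0,[99,-252,-54],0],
    [0,[117,-300,-64],0],
    [0,[136,-348,-75],0],
    [0,[152,-390,-84],0],
    [0,[162,-416,-89],0],
    [0,[167,-429,-92],0],
    [0,[167,-429,-92],0]
  ]
}}

```text
t: 28.68
tool_pos: [0.3806, -0.2634, 0.3951]
tool_rot: [-0.598, 2.601, 0.151]
contact_force: [0.8, 0.6, -4.6]
opening: 0.0215
grip_force: 50.1
```

Run:
```python
from pnp import *
o,Rm=pose();a=shot('wrist','w7.png')
hsv=cv2.cvtColor(a,cv2.COLOR_RGB2HSV)
for nm,lo,hi in (('red',(0,150,90),(5,255,255)),('red2',(174,150,90),(180,255,255))):
    m=cv2.inRange(hsv,lo,hi);n,l,s,c=cv2.connectedComponentsWithStats(m);print(nm,[(c[i].round(1),s[i].tolist()) for i in range(1,n) if s[i,4]>15])
f=np.array([np.cos(np.radians(207)),np.sin(np.radians(207)),0]);hook=np.array([.6195,-.1426,.185])+.085*f
print(shift(o,Rm,hook+.004*f+[0,0,.07]))
```

```text
t 28.68 pos [ 0.3806 -0.2634  0.3951] grasp [ 0.445  -0.2316  0.2578] open 0.0215 grip 50.1 F [ 0.8  0.6 -4.6] q [-0.872 -0.4    2.047  0.475  1.393 -2.956]
[[-0.798 -0.437  0.416]
 [-0.386  0.899  0.205]
 [-0.463  0.003 -0.886]]
red [(array([181.5,  18.9]), [163, 0, 38, 39, 1100]), (array([632.2, 388.2]), [629, 387, 8, 3, 17])]
red2 []
[-93.   2.  52.]
```

View pics/w7.png

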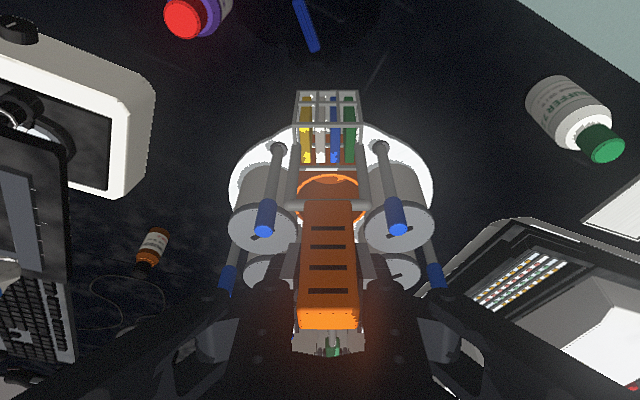

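>>> {"method": "step_arm", "body": {
  "commands": [
    [0,[-9,0,5],0],
    [0,[-21,0,12],0],
    [0,[-33,1,18],0],
    [0,[-45,1,25],0],
    [0,[-57,1,32],0],
    [0,[-69,2,39],0],
    [0,[-79,2,44],0],
    [0,[-87,2,49],0],
    [0,[-92,2,52],0],
    [0,[-92,2,52],0],
    [0,[-92,2,52],0]
  ]
}}

```text
t: 30.1
tool_pos: [0.4746, -0.2153, 0.3927]
tool_rot: [-0.599, 2.6, 0.149]
contact_force: [0.6, -0.4, -3.7]
opening: 0.0213
grip_force: 50.1
```

Run:
```python
from pnp import *
o,Rm=pose();a=shot('scene','s8.png');b=shot('top','t8.png')
cv2.imwrite('pics/m8.png',np.hstack([cv2.resize(a[130:250,280:400],(400,400),interpolation=cv2.INTER_CUBIC),cv2.resize(b[150:250,320:420],(400,400),interpolation=cv2.INTER_CUBIC)])[:,:,::-1])
```

```text
t 30.1 pos [ 0.4746 -0.2153  0.3927] grasp [ 0.5392 -0.1837  0.2553] open 0.0213 grip 50.1 F [ 0.6 -0.4 -3.7] q [-0.655 -0.26   1.943  0.451  1.262 -2.775]
[[-0.797 -0.438  0.416]
 [-0.387  0.899  0.204]
 [-0.464  0.001 -0.886]]
```

View pics/m8.png

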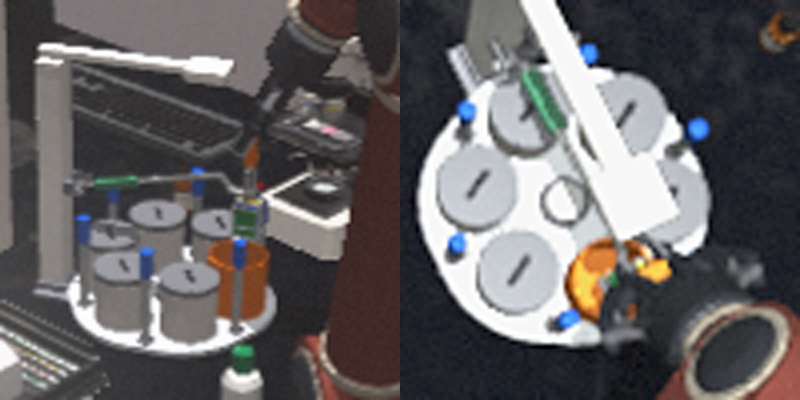

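>>> {"method": "step_arm", "body": {
  "commands": [
    [0,[2,0,4],0],
    [0,[5,0,9],0],
    [0,[7,0,14],0],
    [0,[10,0,19],0],
    [0,[12,0,23],0],
    [0,[14,0,27],0],
    [0,[16,0,31],0],
    [0,[17,0,33],0],
    [0,[17,0,33],0],
    [0,[17,0,33],0]
  ]
}}

```text
t: 31.45
tool_pos: [0.475, -0.2151, 0.356]
tool_rot: [-0.599, 2.599, 0.148]
contact_force: [-2.3, -1.5, -0.6]
opening: 0.0216
grip_force: 50.4
```

```bash
cat > ball.py <<'E'
from pnp import *
o,Rm=pose();F=[]
for k in range(3): 
    a=eyes.get_image('scene');F.append(monitor.get_obs()['contact_force'][2])
print('Fz',np.round(F,1))
hsv=cv2.cvtColor(a,cv2.COLOR_RGB2HSV);m=cv2.inRange(hsv,(0,140,60),(5,255,255))|cv2.inRange(hsv,(175,140,60),(180,255,255));m[:,:335]=0;m[:,375:]=0;m[:170]=0;m[225:]=0
n,l,s,c=cv2.connectedComponentsWithStats(m);print('red',[(c[i].round(1),int(s[i,4])) for i in range(1,n) if s[i,4]>1])
m=cv2.inRange(hsv,(55,90,40),(85,255,255));m[:,:300]=0;m[:,400:]=0;m[:165]=0;m[240:]=0
n,l,s,c=cv2.connectedComponentsWithStats(m);print('green',[(c[i].round(1),s[i].tolist()) for i in range(1,n) if s[i,4]>5])
cs=eyes.camera_info('scene')
E
python3 ball.py
python3 - <<'E'
import re
s=open('ball.py').read().replace("eyes.get_image('scene')","cv2.imread('pics/s8.png')[:,:,::-1].copy()")
import os;os.chdir('.');exec(s)
E
```

```text
t 31.45 pos [ 0.475  -0.2151  0.356 ] grasp [ 0.5397 -0.1836  0.2187] open 0.0216 grip 50.4 F [-2.3 -1.5 -0.6] q [-0.654 -0.23   1.98   0.462  1.2   -2.806]
[[-0.796 -0.438  0.417]
 [-0.388  0.899  0.203]
 [-0.464  0.    -0.886]]
Fz [-2.2 -1.1 -0.7]
red [(array([357.7, 186.7]), 3)]
green [(array([314.9, 183.8]), [309, 183, 12, 2, 16]), (array([352.5, 235.9]), [349, 233, 7, 7, 35])]
t 31.6 pos [ 0.475  -0.2151  0.3559] grasp [ 0.5397 -0.1836  0.2186] open 0.0212 grip 50.4 F [-1.6 -0.8 -0.7] q [-0.654 -0.23   1.98   0.462  1.2   -2.806]
[[-0.796 -0.438  0.417]
 [-0.388  0.899  0.203]
 [-0.464  0.    -0.886]]
Fz [-0.7 -0.7 -0.7]
red [(array([357.7, 185.3]), 3)]
green [(array([313.9, 183.5]), [308, 183, 13, 2, 19]), (array([353., 195.]), [351, 194, 5, 3, 15]), (array([352.4, 236. ]), [349, 233, 7, 7, 35])]
```

>>> {"method": "step_arm", "body": {
  "commands": [
    [0,[2,0,2],0],
    [0,[3,0,3],0],
    [0,[4,0,5],0],
    [0,[5,0,7],0],
    [0,[6,0,9],0],
    [0,[7,0,11],0],
    [0,[8,0,12],0],
    [0,[8,0,12],0],
    [0,[8,0,12],0],
    [0,[8,0,12],0]
  ]
}}

```text
t: 32.85
tool_pos: [0.4737, -0.2156, 0.3414]
tool_rot: [-0.599, 2.599, 0.149]
contact_force: [3.6, 0.7, -0.3]
opening: 0.0215
grip_force: 50.4
```

```bash
python3 ball.py
```

```text
t 32.85 pos [ 0.4737 -0.2156  0.3414] grasp [ 0.5384 -0.184   0.2042] open 0.0215 grip 50.4 F [ 3.6  0.7 -0.3] q [-0.657 -0.218  1.996  0.467  1.177 -2.822]
[[-0.796 -0.438  0.417]
 [-0.388  0.899  0.204]
 [-0.464  0.001 -0.886]]
Fz [-0.6 -0.3 -0.1]
red [(array([358. , 190.5]), 2)]
green [(array([314.5, 184.5]), [309, 184, 13, 2, 24]), (array([352.6, 235.8]), [349, 233, 7, 7, 35])]
```

>>> {"method": "step_arm", "body": {
  "commands": [
    [0,[0,0,1],0],
    [0,[-1,0,2],0],
    [0,[-1,0,3],0],
    [0,[-1,0,3],0],
    [0,[-1,0,3],0],
    [0,[-1,0,3],0]
  ],
  "squeeze": 20
}}

```text
t: 33.75
tool_pos: [0.4756, -0.2146, 0.3389]
tool_rot: [-0.599, 2.6, 0.15]
contact_force: [-3.0, -0.3, 0.8]
opening: 0.0215
grip_force: 50.7
```

```bash
python3 ball.py
```

```text
t 33.75 pos [ 0.4756 -0.2146  0.3389] grasp [ 0.54   -0.1829  0.2015] open 0.0215 grip 50.7 F [-3.  -0.3  0.8] q [-0.652 -0.212  1.995  0.467  1.172 -2.82 ]
[[-0.797 -0.438  0.416]
 [-0.388  0.899  0.204]
 [-0.464  0.002 -0.886]]
Fz [ 0.5  0.3 -0.3]
red []
green [(array([314.5, 184.6]), [309, 184, 13, 2, 23]), (array([352.6, 235.9]), [349, 233, 7, 7, 37])]
```

>>> {"method": "step_arm", "body": {
  "commands": [
    [0,[0.4,0,-0.2],0],
    [0,[0.8,0,-0.4],0],
    [0,[0.8,0,-0.4],0],
    [0,[0.8,0,-0.4],0]
  ],
  "squeeze": 20
}}

```text
t: 34.4
tool_pos: [0.4751, -0.2149, 0.3392]
tool_rot: [-0.599, 2.599, 0.149]
contact_force: [0.6, 1.2, 0.4]
opening: 0.0214
grip_force: 50.5
```

```bash
python3 ball.py; python3 -c "
from h import *
print(monitor.get_obs()['contact_force'],monitor.get_obs()['wrist_torque'])"
```

```text
t 34.4 pos [ 0.4751 -0.2149  0.3392] grasp [ 0.5398 -0.1832  0.202 ] open 0.0214 grip 50.5 F [0.6 1.2 0.4] q [-0.654 -0.214  1.996  0.469  1.172 -2.821]
[[-0.796 -0.438  0.417]
 [-0.387  0.899  0.205]
 [-0.465  0.001 -0.885]]
Fz [-0.  -0.4 -0.3]
red []
green [(array([314.2, 184.6]), [309, 184, 13, 2, 21]), (array([352.4, 235.9]), [349, 233, 7, 7, 34])]
[ 1.59427637  0.87620049 -0.25039592] [0.196346   0.06173338 0.06242439]
```

Forces are near zero, so I'll release gently.

>>> {"method": "step_arm", "body": {
  "commands": [
    [24,[0,0,0],0],
    [25,[0,0,0],0],
    [26,[0,0,0],0],
    [27,[0,0,0],0],
    [28,[0,0,0],0],
    [30,[0,0,0],0],
    [32,[0,0,0],0],
    [34,[0,0,0],0],
    [34,[0,0,0],0],
    [34,[0,0,0],0]
  ]
}}

```text
t: 35.8
tool_pos: [0.4749, -0.215, 0.3391]
tool_rot: [-0.599, 2.6, 0.149]
contact_force: [-0.1, 0.4, -0.1]
opening: 0.0287
grip_force: 0.0
```

```bash
cat >> pnp.py <<'E'
def look(f):
    a=shot('wrist',f);hsv=cv2.cvtColor(a,cv2.COLOR_RGB2HSV);m=cv2.inRange(hsv,(5,120,60),(20,255,255));m[:,:285]=0;m[:,380:]=0;m[:195]=0
    n,l,s,c=cv2.connectedComponentsWithStats(m);i=1+s[1:,4].argmax();print(s[i]);m=(l==i)
    x,y,w,h=s[i][:4]
    for v in list(range(y,y+20,3))+list(range(y+h-40,y+h,3)):
        r=np.where(m[v])[0];print(v,r.min(),r.max(),a[v,int(r.mean()),:2].tolist())
E
python3 ball.py; python3 -c "
from pnp import *
look('w9.png')"
```

```text
t 35.8 pos [ 0.4749 -0.215   0.3391] grasp [ 0.5394 -0.1834  0.2018] open 0.0287 grip 0.0 F [-0.1  0.4 -0.1] q [-0.654 -0.214  1.996  0.468  1.172 -2.821]
[[-0.797 -0.438  0.417]
 [-0.388  0.899  0.204]
 [-0.464  0.001 -0.886]]
Fz [-1.1  0.1  0.2]
red []
green [(array([315.2, 184.4]), [309, 184, 12, 2, 20]), (array([352.4, 236. ]), [349, 233, 7, 7, 36])]
[ 288  208   71  136 6551]
208 320 348 [133, 86]
211 318 350 [138, 86]
214 321 350 [137, 85]
217 316 351 [135, 85]
220 316 351 [140, 91]
223 319 351 [136, 86]
226 317 351 [137, 86]
304 293 356 [65, 36]
307 293 357 [145, 73]
310 291 356 [137, 70]
313 289 356 [135, 69]
316 292 356 [140, 73]
319 292 356 [137, 72]
322 292 356 [209, 105]
325 292 356 [255, 165]
328 293 356 [255, 171]
331 293 355 [254, 168]
334 294 355 [254, 172]
337 294 355 [254, 169]
340 295 353 [255, 170]
343 340 341 [117, 94]
```

Run:
```python
from pnp import *
o,Rm=pose();gp([[293,322],[356.5,322],[303,208],[351,208],[295,341.5],[355,341.5]],o,Rm)
print('down->', 'retreat tool -z', Rm[:,2])
```

```text
t 36.0 pos [ 0.4749 -0.215   0.3391] grasp [ 0.5395 -0.1834  0.2018] open 0.0294 grip 0.0 F [0.8 1.  0.2] q [-0.654 -0.214  1.996  0.468  1.172 -2.821]
[[-0.797 -0.438  0.417]
 [-0.387  0.899  0.204]
 [-0.464  0.001 -0.886]]
[0.7 0.5 0.4 0.6 0.4 0.1]
axes b,a,c
 [[-0.446 -0.895 -0.009]
 [ 0.895 -0.445 -0.017]
 [ 0.012 -0.016  1.   ]] grip [ 0.5379 -0.1845  0.2007] in tool from grasp [ 2.2 -0.3  0. ] bar [ 0.5382 -0.1839  0.1658]
down-> retreat tool -z [ 0.41668933  0.20401685 -0.88585954]
```

>>> {"method": "step_arm", "body": {
  "commands": [
    [40,[0,0,0],0],
    [50,[0,0,0],0],
    [55,[0,0,0],0],
    [55,[0,0,-5],0],
    [55,[0,0,-15],0],
    [55,[0,0,-30],0],
    [55,[0,0,-50],0],
    [55,[0,0,-75],0],
    [55,[20,0,-110],0],
    [55,[50,0,-140],0],
    [55,[50,0,-140],0],
    [55,[50,0,-140],0]
  ]
}}

```text
t: 37.5
tool_pos: [0.3765, -0.263, 0.4405]
tool_rot: [-0.599, 2.599, 0.148]
contact_force: [0.4, 0.1, -0.1]
opening: 0.0468
grip_force: 0.0
```

```bash
python3 a.py
python3 - <<'E'
from pnp import *
pose();cw=eyes.camera_info('wrist')
def orange(nm):
    a=eyes.get_image(nm);hsv=cv2.cvtColor(a,cv2.COLOR_RGB2HSV);m=cv2.inRange(hsv,(5,140,60),(20,255,255))
    n,l,s,c=cv2.connectedComponentsWithStats(m);return [(c[i].round(1).tolist(),s[i].tolist()) for i in range(1,n) if s[i,4]>12]
for nm in('wrist','scene','top'):print(nm,orange(nm))
a=eyes.get_image('wrist');print(orange('wrist'));b=shot('wrist','w10.png');s=shot('scene','s10.png')
print('motion',np.abs(a.astype(int)-b).mean())
E
```

```text
[ 0.736 -0.152  0.138] 0.117 -4.5
[ 0.682 -0.045  0.138] 0.116 57.4
[ 0.671 -0.246  0.138] 0.115 -63.3
[ 0.566 -0.04   0.138] 0.116 117.4
[ 0.555 -0.24   0.138] 0.116 -123.5
[ 0.505 -0.137  0.138] 0.115 177.0
t 37.55 pos [ 0.3768 -0.2628  0.4399] grasp [ 0.4414 -0.2311  0.3026] open 0.0472 grip 0.0 F [ 0.5  0.2 -0. ] q [-0.878 -0.434  1.997  0.471  1.468 -2.925]
[[-0.796 -0.438  0.417]
 [-0.388  0.899  0.204]
 [-0.464  0.001 -0.886]]
wrist [([329.3, 165.7], [294, 148, 69, 48, 412]), ([329.0, 199.5], [312, 198, 32, 5, 69]), ([158.8, 234.2], [149, 229, 20, 14, 166]), ([329.0, 263.4], [312, 228, 28, 51, 638])]
scene [([354.4, 182.2], [352, 176, 6, 14, 58]), ([346.4, 211.6], [342, 202, 8, 23, 92]), ([356.0, 215.4], [353, 204, 8, 21, 104])]
top [([414.5, 157.5], [412, 154, 7, 7, 24]), ([367.2, 218.9], [361, 210, 13, 21, 116]), ([378.6, 213.1], [376, 210, 7, 8, 30]), ([377.2, 220.5], [375, 219, 6, 4, 13]), ([377.5, 227.2], [374, 225, 8, 5, 13])]
[([338.7, 116.0], [328, 113, 21, 9, 23]), ([328.8, 166.5], [293, 149, 70, 48, 417]), ([337.2, 189.7], [336, 183, 7, 12, 18]), ([328.6, 200.3], [312, 198, 32, 5, 61]), ([337.2, 221.8], [336, 219, 3, 7, 13]), ([328.4, 263.2], [312, 226, 28, 54, 682]), ([157.7, 234.3], [147, 229, 21, 14, 161])]
motion 4.4111666666666665
```

>>> {"method": "step_arm", "body": {
  "commands": [
    [55,[0,0,0],0],
    [55,[0,0,0],0],
    [55,[0,0,0],0],
    [55,[0,0,0],0],
    [55,[0,0,0],0],
    [55,[0,0,0],0],
    [55,[0,0,0],0],
    [55,[0,0,0],0]
  ]
}}

```text
t: 38.9
tool_pos: [0.3767, -0.263, 0.4399]
tool_rot: [-0.599, 2.6, 0.149]
contact_force: [-0.4, -0.5, 0.5]
opening: 0.0469
grip_force: 0.0
```

Run:
```python
from pnp import *
cs=eyes.camera_info('scene');cw=eyes.camera_info('wrist')
def g(nm,x0,x1,y0,y1):
    a=eyes.get_image(nm);hsv=cv2.cvtColor(a,cv2.COLOR_RGB2HSV);m=cv2.inRange(hsv,(5,140,60),(20,255,255));k=np.zeros_like(m);k[y0:y1,x0:x1]=1;p=np.argwhere(m*k)[:,::-1];return p.mean(0),p.min(0),p.max(0)
s=g('scene',345,365,165,196);w=g('wrist',305,350,205,300);print(s,w);print(cross([ray(cs,*s[0]),ray(cw,*w[0])]))
print(finish_job())
```

```text
(array([354.36206897, 182.20689655]), array([352, 176]), array([357, 189])) (array([329.28879892, 260.03508772]), array([313, 219]), array([339, 278]))
(array([ 0.53163153, -0.18417309,  0.20968332]), [np.float64(0.004685187361130885), np.float64(0.004685187361131185)])
the job is handed in; nothing more can be done
None
```

I handed the job in at 39 s with the turntable at its next click and the basket hanging upright from the hook in the open jar. The hand-in call gave no verdict, and I viewed 11 pictures instead of the 10 allowed.

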